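Torque the microscope's hold-down bolt

ROBOT

A 7-joint arm with a two-finger parallel gripper is mounted at the origin on the work surface. World frame = base frame: x ahead of the robot, y to its left, z up, the work surface at z = 0. Lengths are in m, angles in rad, forces in N, time in s.
With the tool pointing down it reaches from about 0.4 to 0.875 m from the base axis. Payload 6.5 kg.
Tool frame: the origin (TCP) lies on the centre line of the jaws, within the pads' length; the fingertips stand 11 mm ahead of it and the grasp point (between the pads) lies 8 mm behind it (arm.tip_reach is the distance from the TCP to the fingertips, in m); z points along the fingers, y is the direction in which the jaws open and shut (so a half turn about z gives the same grasp; the last joint's range is limited). The gripper opens to 88 mm and grips with 3 to 60 N. Pads are 18 mm wide; open, the fingers measure 123 mm over their backs; the gripper's body (75 mm by 187 mm) begins 45 mm behind the grasp point.
Start: joints at [-1.331, 0.536, -0.004, 1.538, 0.003, 1.067, -0.071], TCP at [0.196, 0.62, 0.25] pointing down, gripper open.
Joint ranges: [-2.7, 2.7], [-0.37, 2.16], [-1.27, 1.26], [0.24, 2.4], [-1.31, 4.45], [0.19, 1.91], [-2.76, 2.76]. Speed limits (rad/s): [2.39, 2.39, 3.14, 3.14, 3.14, 3.14, 3.14].

INTERFACE

Orientations are given as a unit quaternion [w, x, y, z].
In Python, from bench import arm gives the robot as it stands. The module is installed in compiled form; this text tells all that it offers.
- The arm moves only by the shell command python3 -m jog 'ROWS' [FORCE]. ROWS is JSON, a list of rows, each a list of 7 numbers: the closure, from 0 (fully open) to 1 (shut), then the shift along the tool's x, y, z in mm, then the turn, a rotation vector about the tool's x, y, z in degrees. In form: [[claw, x, y, z, wx, wy, wz], ...]. A call has 1 to 12 rows; each row is the pose to reach, as a shift and turn from the pose measured when the call began, along the tool's axes at that moment; what a row does not reach only later rows make up. A row lasts 1/12 s, in which the tool goes at most 41.7 mm and 7.16 degrees, less where a joint would pass 70% of its speed; a pose out of reach is approached as far as the arm can. A call with a gripper value outside its range is refused whole. The fingers move at their own pace and stop on an object; FORCE is the grip in N (left out, the last holds). Time passes only in rows, so rows that repeat a pose let the fingers close. It gives the time, the measured TCP pose, the force and the opening at its end, in the units of the state.
- arm.sense(): the state, without advancing time (a new reading comes with each control period).
- arm.capture(name): name is "scene" or "side" or "wrist"; returns a dict with "color" (400x640x3 uint8, red, green, blue), "fx", "fy", "cx", "cy" (pixels), "position" and "attitude" of the camera in the world. Camera axes: x right, y up, looking along -z (the intrinsics and any distortion apply to the point x, -y, -z); pixel columns grow to the right and rows downward; lengths in m; the calibration is good to about 2 mm. A picture is of the moment at which its call begins. There is no depth.
- arm.job_done(): hands the job in, once; it reports no verdict.
The state is a dict: "time": time; "joints": joint angles; "joint_velocities": joint speeds; "joint_efforts": joint torques, N m; "tcp_pos": TCP position; "tcp_rot": TCP orientation; "wrist_force": force on the tool from outside, world axes, zero at the start; "ft_torque": the same for the moment, N m; "opening": opening from 0.0 (shut) to 1.0 (fully open).
Only numpy, scipy, OpenCV 4.12 (cv2) and the standard library are available. Lean on these libraries where they do the work, as an engineer would, in place of code of your own. Each camera call takes 0.05 s, during which the arm holds its last target. There are 200 camera calls.

TASK

The bolt of the strap that clamps the microscope to its base plate is not tight yet, and the torque wrench already sits on it. Swing the wrench's handle clockwise (seen from above) until the wrench gives and its handle breaks over fully, and stop there so that the bolt is not overtightened; then gently push the handle back the other way until it has snapped straight again, without straining the bolt loose, and let go. Do not bump the microscope and leave the things lying about where they are.

Things in the scene. Friction and masses are not known exactly. Their poses are not given: they have to be found in the camera images.
- bolt_axis (a point): Point on the bolt's upright axis at the height of the handle's centre line, 60 mm above the table. Frame of the fixed steel base plate (8 mm thick): z up; the aluminium strap and the microscope lie to its +y. The bolt turns stiffly at 1 N m, then bottoms hard, after 0.3 to 0.6 rad, at a place not marked; it stays where left and would loosen if pushed anticlockwise with 1 N m.
- grip (a point): Centre of the torque wrench's black grip: a level round bar 26 mm thick, 110 mm long, 60 mm above the table, its centre 185 mm from the bolt axis (grip from 130 to 240 mm, then a 10 mm end cap); a shank 17 mm thick joins it to the head. x axis along the handle, away from the bolt; z up. Below and beside the grip is free table.
- tail (a point): End of the flat steel tail (12 mm wide) of the wrench's head, 92 mm from the bolt axis on the side away from the handle, 74 mm above the table; it turns with the bolt and the head. With the handle straight, grip, bolt axis and tail lie in one line. x axis along the tail towards the head.
- head (a joint): Elastic twist of the wrench's head on the bolt, rad, 16 N m per rad, a measure of the torque on the bolt: positive when tightening (clockwise from above), 0 with no load. About 0.06 while the bolt turns, 0.10 (1.6 N m, 8.6 N at the grip's centre) when the wrench gives. Overtightened above 0.14 (2.2 N m, 12 N at the grip); strained loose below -0.056 (0.9 N m, 5 N at the grip).
- handle (a joint): Wrench's breakaway joint about the bolt axis: handle against head, rad. 0 = straight, in line with the tail; stays 0 while tightening. At 1.6 N m it gives suddenly, the load falls away and it swings on clockwise to a stop at 0.20, where it stays; past that the torque rises again. To reset, push back with about 0.2 N m (1 N at the grip); after some 0.03 rad it springs straight.
- microscope: Upright cream microscope, about 370 mm tall, fixed on the base plate: foot 200 mm (x) by 150 mm (y), with a low steel ledge reaching 115 mm to -y of its centre, held by the strap. Origin: centre of the underside of its foot, 60 mm (x) and 230 mm (y) from the bolt axis in the base plate's frame.
- beaker: Loose glass beaker, 64 mm across, 85 mm high; origin at the centre of its underside. To be left alone.
- slide_box: Loose grey slide box with a white lid, 92 x 102 x 32 mm; origin at the centre of its underside. To be left alone.
- eyepiece: Loose black spare eyepiece standing upright, 38 mm across, 58 mm high; origin at the centre of its underside. To be left alone.

How it is judged:
On the way, in this order (a step that is already met when the one before it is completed fails the run):
1. the bolt is tightened until the wrench gives: its handle is broken over, by at least 0.16 of its 0.20 rad (value of joint handle above 0.16 rad), for 0.1 s.
2. the handle is straight again (value of joint handle below 0.03 rad), for 0.2 s.
At the end, for the whole second after the job is handed in: the handle is straight on the wrench's head again (within 0.03 rad) and there is no load left on the bolt (head twisted by less than 0.02 rad) (value of joint handle below 0.03 rad and value of joint head between -0.02 and 0.02 rad); the robot touches nothing.
It fails at once if the bolt is overtightened: more than 2.2 N m put on it (value of joint head above 0.14 rad).
It fails at once if the bolt is strained loose: more than 0.9 N m put on it anticlockwise (value of joint head below -0.056 rad).
It fails at once if the robot bumps the microscope (over 3 N) (contact force between any of the arm, the fingers and microscope above 3 N).
It fails at once if the beaker, slide box or eyepiece is moved more than 20 mm or knocked over (distance of any of beaker, slide_box, eyepiece from where it was at the start of the episode above 0.02 m or angle between any of beaker, eyepiece's own z axis and vertical above 0.5 rad).
It also fails if it takes over 54 s, if anything falls off the work surface, if the arm or the gripper's body presses on something with over 40 N, if the wrist force passes 120 N, or if a joint passes its speed limit or range.

## Working session

There is one attempt and no reset: what is moved stays moved. The work goes in short steps, Python scripts to look and compute and a shell command to move; the robot and the scene stay as the last step left them, time stands still between calls to the robot, and variables do not carry over. Pictures are saved under pics/ and viewed, about 8 in all and at most 12, crops included, and the job is handed in when it is done.

```bash
mkdir -p pics; python3 - <<'E'
from bench import arm
import cv2
print(arm.sense())
for n in("scene","side"):
    c=arm.capture(n)
    cv2.imwrite(f"pics/{n}0.png",c["color"][:,:,::-1])
    print(n,{k:v for k,v in c.items() if k!="color"})
E
```

```text
{'time': 0.0, 'joints': array([-1.33122384,  0.53715319, -0.00445116,  1.53883125,  0.00258663,
        1.06729749, -0.07119173]), 'joint_velocities': array([-1.26908039e-03,  6.68646949e-04, -7.45467294e-05, -1.51704362e-03,
       -4.52102253e-04, -4.35716117e-04,  2.06028107e-03]), 'joint_efforts': array([ 1.77657575e-04, -5.70959115e+01,  9.90714133e-01, -2.51603329e+01,
       -5.63522999e-02,  1.77219312e-02,  1.40229513e-04]), 'tcp_pos': array([0.1954986 , 0.61929768, 0.24886367]), 'tcp_rot': array([-7.56765963e-05,  1.52249565e-01,  9.88341723e-01, -8.38359750e-04]), 'wrist_force': array([-0.04894747, -0.4183838 ,  0.01069875]), 'ft_torque': array([-0.06559724, -0.01530576, -0.03565959]), 'opening': 1.0006563344922055}
scene {'fx': 394.1471910916044, 'fy': 394.1471910916044, 'cx': 319.0675655742593, 'cy': 193.61764750692438, 'position': array([1.25436324, 0.28033542, 0.58768894]), 'attitude': array([0.495571  , 0.27107919, 0.39477747, 0.72462142])}
side {'fx': 421.1187781775136, 'fy': 421.1187781775136, 'cx': 320.71770052443236, 'cy': 199.23068258383645, 'position': array([ 0.49351989, -0.81546653,  0.8910743 ]), 'attitude': array([ 0.92390599,  0.38241883, -0.00572042,  0.01099254])}
```

View pics/scene0.png

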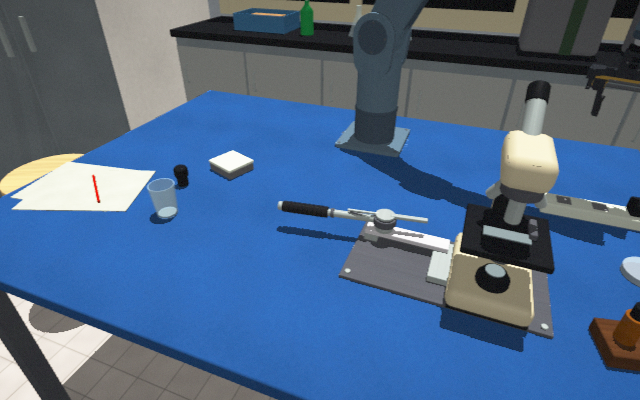

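View pics/side0.png

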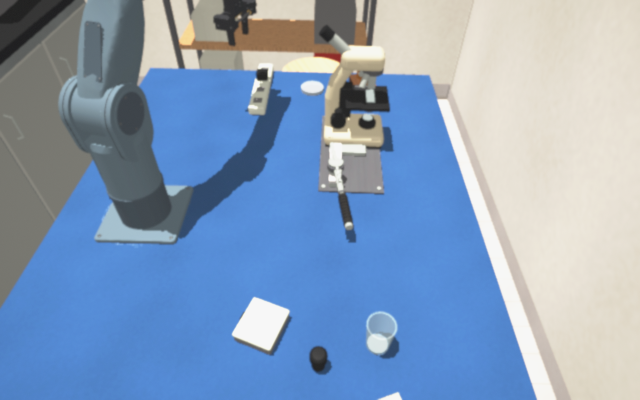

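The scene view shows the grip near (305,209), bolt head near (385,217) and tail end near (427,219). In the side view the grip is near (346,210) and the bolt near (337,160). I'll enlarge both.

```bash
python3 - <<'E'
import cv2,numpy as np
a=cv2.imread("pics/scene0.png")[190:250,270:430]; b=cv2.imread("pics/side0.png")[140:240,300:400]
A=cv2.resize(a,None,fx=5,fy=5,interpolation=cv2.INTER_CUBIC)
cv2.imwrite("pics/cs.png",A)
cv2.imwrite("pics/cd.png",cv2.resize(b,None,fx=6,fy=6,interpolation=cv2.INTER_CUBIC))
E
```

```text
(no output)
```

View pics/cs.png

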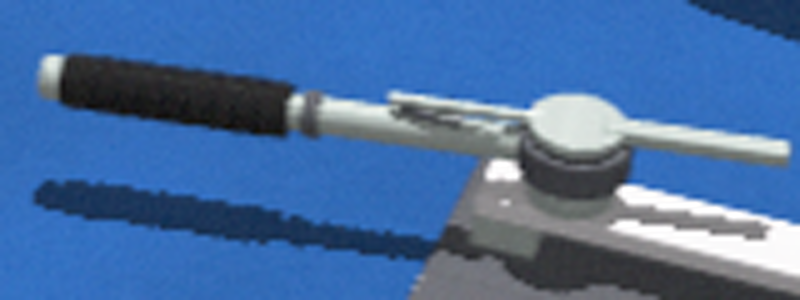

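View pics/cd.png

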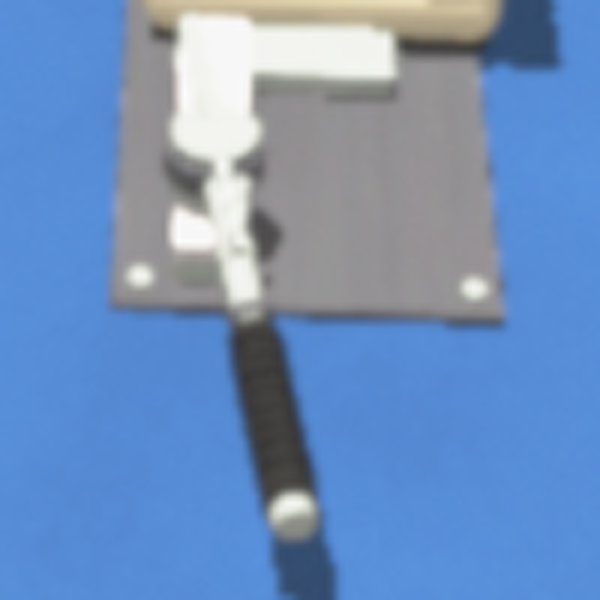

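The scene crop shows the grip from about (60,78) to (290,108) crop pixels, with the tail tip at (788,152). In the side crop the grip runs from (252,325) to (292,495), and the end cap is centred at (294,515).

```bash
cat > h.py <<'E'
import numpy as np, json
from scipy.spatial.transform import Rotation as R
def ray(c,u,v):
    q=c["attitude"]; r=R.from_quat([q[1],q[2],q[3],q[0]])
    d=r.apply([(u-c["cx"])/c["fx"],-(v-c["cy"])/c["fy"],-1]); return np.array(c["position"]),d/np.linalg.norm(d)
def onz(c,u,v,z):
    p,d=ray(c,u,v); return p+d*(z-p[2])/d[2]
def tri(a,b):
    A=[];B=[]
    for p,d in(a,b):
        M=np.eye(3)-np.outer(d,d);A.append(M);B.append(M@p)
    return np.linalg.lstsq(np.vstack(A),np.hstack(B),rcond=None)[0]
SC={'fx':394.147,'fy':394.147,'cx':319.0676,'cy':193.6176,'position':[1.25436324,0.28033542,0.58768894],'attitude':[0.495571,0.27107919,0.39477747,0.72462142]}
SD={'fx':421.1188,'fy':421.1188,'cx':320.7177,'cy':199.2307,'position':[0.49351989,-0.81546653,0.8910743],'attitude':[0.92390599,0.38241883,-0.00572042,0.01099254]}
E
python3 - <<'E'
from h import *
np.set_printoptions(precision=4,suppress=True)
s=lambda x,y:(270+(x+.5)/5-.5,190+(y+.5)/5-.5)
d=lambda x,y:(300+(x+.5)/6-.5,140+(y+.5)/6-.5)
P={}
for n,a,b in(("in",s(290,108),d(252,325)),("out",s(61,79),d(291,493))):
    P[n]=[onz(SC,*a,.06),onz(SD,*b,.06)]
    print(n,*P[n],"tri",tri(ray(SC,*a),ray(SD,*b)))
i=np.mean(P["in"],0);o=np.mean(P["out"],0)
u=(o-i)/np.linalg.norm(o-i); print("len",np.linalg.norm(o-i),"yaw",np.degrees(np.arctan2(u[1],u[0])))
g=(i+o)/2; print("grip",g,"bolt",g-.185*u,"tail",g-.277*u)
print("bolt via scene disc top z~.08",onz(SC,*s(577,122),.08),"tail scene",onz(SC,*s(786,152),.074))
for n,p in(("pl corner side L",(112,305)),("R",(503,322))): print(n,onz(SD,*d(*p),.008))
for n,p in(("beaker",(380,346)),("eyep",(318,368)),("box",(262,325))): print(n,onz(SD,*p,0))
E
```

```text
in [0.5528 0.0301 0.06  ] [0.5547 0.0388 0.06  ] tri [0.5555 0.0326 0.064 ]
out [ 0.57   -0.0789  0.06  ] [ 0.57   -0.0671  0.06  ] tri [ 0.5717 -0.0748  0.0647]
len 0.10862603170354096 yaw -81.42698575245144
grip [ 0.5619 -0.0193  0.06  ] bolt [0.5343 0.1637 0.06  ] tail [0.5206 0.2546 0.06  ]
bolt via scene disc top z~.08 [0.5434 0.1611 0.08  ] tail scene [0.5238 0.2498 0.074 ]
pl corner side L [0.4882 0.1042 0.008 ]
R [0.6851 0.0989 0.008 ]
beaker [ 0.6355 -0.3821  0.    ]
eyep [ 0.4986 -0.4348  0.    ]
box [ 0.3679 -0.3382  0.    ]
```

The two views agree to about 10 mm in y and 2 mm in x. The grip length measures 109 mm against 110 mm given, and the bolt is near (0.536, 0.162). Handle yaw is about -81°, so clockwise is toward -x. Next I'll check clearance from the microscope for the transit and plan the approach.

```bash
python3 - <<'E'
from h import *
np.set_printoptions(precision=4,suppress=True)
print("eyepiece tube tri",tri(ray(SC,537,90),ray(SD,327,33)))
print("other item on left: side",onz(SD,258,110,0.02),onz(SD,262,72,0.05))
from bench import arm
s=arm.sense();q=s["tcp_rot"];r=R.from_quat([q[1],q[2],q[3],q[0]]);p=s["tcp_pos"]
print(r.as_matrix())
b=np.array([.536,.162]);a=np.radians(-81.4)
t=np.r_[b+.165*np.array([np.cos(a),np.sin(a)]),.15];print("target",t)
for w in([.14,.44,.25],[.3,.30,.25],[.40,.12,.25],t): print(w,np.round(r.inv().apply(np.array(w)-p)*1000))
E
```

```text
eyepiece tube tri [0.5021 0.3875 0.3707]
other item on left: side [0.2574 0.512  0.02  ] [0.2485 0.7396 0.05  ]
[[-0.9536  0.301  -0.0003]
 [ 0.301   0.9536 -0.0015]
 [-0.0001 -0.0015 -1.    ]]
target [ 0.5607 -0.0011  0.15  ]
[0.14, 0.44, 0.25] [  -1. -188.   -1.]
[0.3, 0.3, 0.25] [-196. -273.   -1.]
[0.4, 0.12, 0.25] [-345. -415.   -0.]
[ 0.5607 -0.0011  0.15  ] [-535. -482.  100.]
```

```bash
python3 -m jog '[[0,0,-40,0,0,0,0],[0,0,-80,0,0,0,0],[0,0,-120,0,0,0,0],[0,0,-160,0,0,0,0],[0,-20,-190,0,0,0,5],[0,-50,-210,0,0,0,11],[0,-85,-227,0,0,0,17],[0,-120,-243,0,0,0,23],[0,-155,-258,0,0,0,29],[0,-190,-272,0,0,0,34],[0,-190,-272,0,0,0,34],[0,-190,-272,0,0,0,34]]'; python3 - <<'E'
from h import *
from bench import arm
s=arm.sense();q=s["tcp_rot"];r=R.from_quat([q[1],q[2],q[3],q[0]]);p=s["tcp_pos"]
M=r.as_matrix();print(M[:,1],np.degrees(np.arctan2(M[1,1],M[0,1])),s["joints"])
for w in([.40,.12,.25],[.5607,-.001,.25],[.5607,-.001,.12]): print(w,np.round(r.inv().apply(np.array(w)-p)*1000))
E
```

```text
time: 1.1
tcp_pos: [0.296, 0.3014, 0.2493]
tcp_rot: [0.0, 0.436, 0.9, -0.001]
wrist_force: [-0.6, 0.6, 1.2]
opening: 1.003
[ 0.78537726  0.61901592 -0.00135989] 38.24434900730629 [-1.08748836  0.14353063  0.20400757  2.11465536 -0.03620893  0.88825489
 -0.19514028]
[0.4, 0.12, 0.25] [-207.  -31.   -0.]
[0.5607, -0.001, 0.25] [-401.   21.   -0.]
[0.5607, -0.001, 0.12] [-401.   21.  130.]
```

```bash
python3 -m jog '[[0,-38,-6,0,0,0,4],[0,-76,-12,0,0,0,8],[0,-114,-18,0,0,0,12],[0,-152,-22,0,0,0,15],[0,-190,-26,0,0,0,18],[0,-226,-20,0,0,0,21],[0,-262,-12,0,0,0,24],[0,-298,-4,0,0,0,27],[0,-334,6,0,0,0,30],[0,-370,14,0,0,0,30],[0,-401,21,0,0,0,30],[0,-401,21,0,0,0,30]]'
python3 -m jog '[[0,0,0,35,0,0,0],[0,0,0,70,0,0,0],[0,0,0,100,0,0,0],[0,0,0,100,0,0,0]]'
python3 - <<'E'
from bench import arm
import cv2
for n in("scene","side","wrist"):
    c=arm.capture(n); cv2.imwrite(f"pics/{n}1.png",c["color"][:,:,::-1])
print(c["position"],c["attitude"],c["fx"],c["cx"],c["cy"])
a=cv2.imread("pics/side1.png")[120:240,280:420]
cv2.imwrite("pics/m1.png",cv2.hconcat([cv2.resize(a,(373,320)),cv2.resize(cv2.imread("pics/wrist1.png"),(427,320))]))
E
```

```text
time: 2.1
tcp_pos: [0.5643, -0.0037, 0.2496]
tcp_rot: [0.002, 0.655, 0.755, -0.001]
wrist_force: [-0.3, -0.1, -0.2]
opening: 0.999
time: 2.43
tcp_pos: [0.5601, -0.0018, 0.144]
tcp_rot: [-0.002, 0.654, 0.756, -0.005]
wrist_force: [-0.8, 1.6, -1.3]
opening: 1.001
[0.55307058 0.07043363 0.28377506] [ 0.98684007 -0.14489704 -0.00994484  0.07108177] 295.6664414261727 321.6661533226258 200.10252850950314
```

View pics/m1.png

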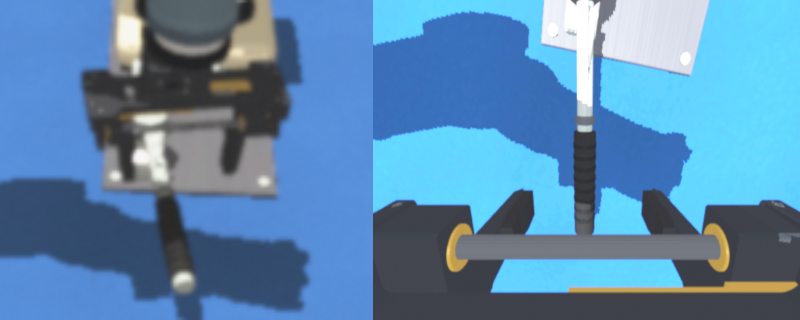

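The wrist view shows the handle running straight up between the open fingers. It sits at about x=585 of 800, with the fingers at 515 and 660, so it is centred and parallel. I'll lower by 98 mm and narrow the jaws.

```bash
python3 -m jog '[[0,0,0,33,0,0,0],[0,0,0,66,0,0,0],[0,0,0,90,0,0,0],[0,0,0,98,0,0,0],[0.45,0,0,98,0,0,0],[0.45,0,0,98,0,0,0],[0.45,0,0,98,0,0,0],[0.45,0,0,98,0,0,0],[0.45,0,0,98,0,0,0]]' 20
python3 - <<'E'
from h import *
from bench import arm
s=arm.sense();q=s["tcp_rot"];M=R.from_quat([q[1],q[2],q[3],q[0]]).as_matrix()
print(s["tcp_pos"],np.round(M,3).tolist(),s["wrist_force"],s["ft_torque"])
E
```

```text
time: 3.33
tcp_pos: [0.5663, -0.0035, 0.0541]
tcp_rot: [0.003, 0.655, 0.756, 0.0]
wrist_force: [-0.4, 0.2, -0.2]
opening: 0.645
[ 0.56634414 -0.00350975  0.0540978 ] [[-0.143, 0.99, 0.005], [0.99, 0.143, -0.004], [-0.005, 0.005, -1.0]] [-0.39126237  0.24329097 -0.23208364] [-0.07734532  0.01945525  0.02886047]
```

```bash
python3 -m jog '[[0.45,0,0,6,0,0,0],[0.45,0,0,6,0,0,0],[0.45,0,-3,6,0,0,1],[0.45,0,-6,6,0,0,2],[0.45,0,-9,6,0,0,3],[0.45,0,-11,6,0,0,4],[0.45,1,-14,6,0,0,5],[0.45,1,-17,6,0,0,6]]' 20
python3 - <<'E'
from h import *
from bench import arm
s=arm.sense();q=s["tcp_rot"];M=R.from_quat([q[1],q[2],q[3],q[0]]).as_matrix()
print(s["tcp_pos"],np.round(M,3).tolist(),s["wrist_force"],s["ft_torque"])
E
```

```text
time: 4.0
tcp_pos: [0.5491, -0.0047, 0.048]
tcp_rot: [0.003, 0.694, 0.72, 0.0]
wrist_force: [-0.5, -0.1, -1.6]
opening: 0.549
[ 0.54909077 -0.00472115  0.04802107] [[-0.037, 0.999, 0.005], [0.999, 0.037, -0.004], [-0.004, 0.005, -1.0]] [-0.45621622 -0.10637986 -1.64343385] [-0.03571818 -0.0491501  -0.01939748]
```

```bash
cat > st.py <<'E'
from h import *
from bench import arm
s=arm.sense();q=s["tcp_rot"];M=R.from_quat([q[1],q[2],q[3],q[0]]).as_matrix()
p=s["tcp_pos"]; b=np.array([.536,.162]);d=p[:2]-b
print("tool yaw",round(np.degrees(np.arctan2(M[1,1],M[0,1])),2),"tcp az about bolt",round(np.degrees(np.arctan2(d[1],d[0])),2),"R",round(np.hypot(*d),4),"F tool",np.round(M.T@s["wrist_force"],2),"tau",np.round(M.T@s["ft_torque"],2),"op",round(s["opening"],3))
E
python3 -m jog '[[0.45,0,-3,0,0,0,1],[0.45,0,-6,0,0,0,2],[0.45,0,-9,0,0,0,3],[0.45,0,-11,0,0,0,4],[0.45,1,-14,0,0,0,5],[0.45,1,-17,0,0,0,6]]'; python3 st.py
```

```text
time: 4.5
tcp_pos: [0.5339, -0.0045, 0.0486]
tcp_rot: [0.005, 0.731, 0.682, 0.002]
wrist_force: [5.7, -0.7, -0.5]
opening: 0.549
tool yaw -3.98 tcp az about bolt -90.72 R 0.1665 F tool [-0.3   5.68  0.57] tau [-1.    0.11 -0.08] op 0.549
```

```bash
python3 -m jog '[[0.45,0,-3,0,0,0,1],[0.45,0,-6,0,0,0,2],[0.45,0,-9,0,0,0,3],[0.45,0,-11,0,0,0,4],[0.45,1,-14,0,0,0,5],[0.45,1,-17,0,0,0,5],[0.45,1,-20,0,0,0,6],[0.45,2,-23,0,0,0,7]]'; python3 st.py
```

```text
time: 5.17
tcp_pos: [0.5128, -0.0023, 0.0489]
tcp_rot: [0.007, 0.772, 0.635, 0.003]
wrist_force: [5.7, -5.0, -0.0]
opening: 0.552
tool yaw -11.14 tcp az about bolt -98.02 R 0.1659 F tool [-3.76  6.56  0.14] tau [-1.15 -0.71  0.06] op 0.552
```

```bash
python3 -m jog '[[0.45,0,-3,0,0,0,1],[0.45,0,-6,0,0,0,2],[0.45,0,-9,0,0,0,3],[0.45,0,-11,0,0,0,4],[0.45,0,-14,0,0,0,5],[0.45,0,-17,0,0,0,6]]'; python3 st.py
```

```text
time: 5.67
tcp_pos: [0.4977, 0.0007, 0.0491]
tcp_rot: [0.008, 0.805, 0.593, 0.005]
wrist_force: [5.0, 0.3, -1.4]
opening: 0.55
tool yaw -17.24 tcp az about bolt -103.34 R 0.1658 F tool [1.81 4.63 1.52] tau [-0.92  0.31 -0.11] op 0.55
```

```bash
python3 -m jog '[[0.45,0,-3,0,0,0,1],[0.45,0,-6,0,0,0,2],[0.45,0,-9,0,0,0,3],[0.45,0,-11,0,0,0,4]]'; python3 st.py
```

```text
time: 6.0
tcp_pos: [0.4886, 0.0037, 0.0493]
tcp_rot: [0.009, 0.826, 0.564, 0.006]
wrist_force: [5.2, -0.6, -1.5]
opening: 0.547
tool yaw -21.35 tcp az about bolt -106.68 R 0.1653 F tool [1.36 5.07 1.57] tau [-0.94  0.25 -0.13] op 0.547
```

```bash
python3 -m jog '[[0.45,0,-3,-2,0,0,0],[0.45,0,-6,-2,0,0,0],[0.45,0,-9,-2,0,0,0],[0.45,0,-11,-2,0,0,0],[0.45,0,-14,-2,0,0,0]]'; python3 st.py
```

```text
time: 6.42
tcp_pos: [0.4765, 0.0071, 0.0512]
tcp_rot: [0.011, 0.826, 0.563, 0.007]
wrist_force: [4.0, -5.2, -4.1]
opening: 0.552
tool yaw -21.48 tcp az about bolt -111.03 R 0.1659 F tool [-3.37  5.5   4.25] tau [-1.03 -0.7  -0.  ] op 0.552
```

```bash
python3 -m jog '[[0.45,0,-3,1,0,0,1],[0.45,0,-6,1,0,0,1],[0.45,0,-9,1,0,0,2],[0.45,0,-11,1,0,0,2],[0.45,0,-14,1,0,0,3]]'; python3 st.py
```

```text
time: 6.83
tcp_pos: [0.4649, 0.0111, 0.0502]
tcp_rot: [0.012, 0.841, 0.54, 0.008]
wrist_force: [7.0, -2.6, -4.1]
opening: 0.549
tool yaw -24.6 tcp az about bolt -115.24 R 0.1668 F tool [0.55 7.37 4.29] tau [-1.14  0.02 -0.07] op 0.549
```

```bash
python3 -m jog '[[0.45,0,-2,0,0,0,0],[0.45,0,-4,0,0,0,0]]'; python3 st.py;  python3 -m jog '[[0.45,0,-2,0,0,0,0],[0.45,0,-4,0,0,0,1]]'; python3 st.py
```

```text
time: 7.0
tcp_pos: [0.4632, 0.0119, 0.0505]
tcp_rot: [0.014, 0.842, 0.539, 0.009]
wrist_force: [7.0, -2.7, -3.7]
opening: 0.552
tool yaw -24.7 tcp az about bolt -115.85 R 0.1668 F tool [0.42 7.34 3.96] tau [-1.24 -0.03 -0.06] op 0.552
time: 7.17
tcp_pos: [0.4621, 0.0128, 0.0509]
tcp_rot: [0.016, 0.847, 0.532, 0.011]
wrist_force: [8.7, -1.9, -6.0]
opening: 0.555
tool yaw -25.77 tcp az about bolt -116.36 R 0.1665 F tool [2.06 8.42 6.36] tau [-1.28  0.35 -0.11] op 0.555
```

```bash
python3 -m jog '[[0.45,0,-2,0,0,0,0],[0.45,0,-4,0,0,0,0],[0.45,0,-6,0,0,0,0]]'; python3 st.py
```

```text
time: 7.42
tcp_pos: [0.4591, 0.0142, 0.0511]
tcp_rot: [0.018, 0.847, 0.531, 0.012]
wrist_force: [8.0, -3.8, -6.3]
opening: 0.553
tool yaw -25.88 tcp az about bolt -117.5 R 0.1666 F tool [0.04 8.58 6.71] tau [-1.37 -0.08 -0.02] op 0.553
```

```bash
python3 -m jog '[[0.45,0,-2,0,0,0,0],[0.45,0,-4,0,0,0,0],[0.45,0,-6,0,0,0,0]]'; python3 st.py
```

```text
time: 7.67
tcp_pos: [0.4554, 0.0156, 0.0512]
tcp_rot: [0.02, 0.848, 0.53, 0.014]
wrist_force: [6.3, -4.4, -5.2]
opening: 0.55
tool yaw -25.99 tcp az about bolt -118.84 R 0.1671 F tool [-1.25  7.34  5.54] tau [-1.01 -0.2  -0.06] op 0.55
```

```bash
python3 -m jog '[[0.45,0,-2,0,0,0,0],[0.45,0,-4,0,0,0,0]]'; python3 st.py
python3 - <<'E'
from bench import arm
import cv2
c=arm.capture("scene"); cv2.imwrite("pics/s2.png",c["color"][:,:,::-1])
a=c["color"][130:250,290:450,::-1]
cv2.imwrite("pics/s2c.png",cv2.resize(a,None,fx=5,fy=5,interpolation=cv2.INTER_CUBIC))
E
```

```text
time: 7.83
tcp_pos: [0.453, 0.0163, 0.0512]
tcp_rot: [0.021, 0.848, 0.529, 0.014]
wrist_force: [4.7, -3.8, -6.2]
opening: 0.549
tool yaw -26.1 tcp az about bolt -119.67 R 0.1677 F tool [-1.34  5.57  6.51] tau [-0.77 -0.2   0.06] op 0.549
```

View pics/s2c.png

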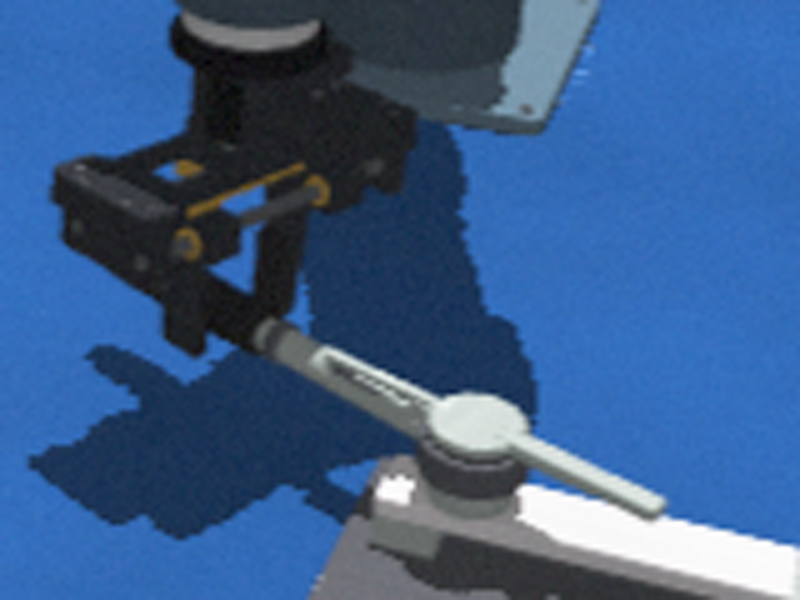

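The picture shows the outer finger pressing on the grip near (250,325), with the shank and tail still nearly in line through the head at (478,425). The load has peaked and is now falling, so I'll go on in small steps.

```bash
python3 -m jog '[[0.45,0,-2,1,0,0,0],[0.45,0,-4,1,0,0,1]]'; python3 st.py;python3 -m jog '[[0.45,0,-2,1,0,0,0],[0.45,0,-4,1,0,0,1]]'; python3 st.py
```

```text
time: 8.05
tcp_pos: [0.4494, 0.0176, 0.0499]
tcp_rot: [0.022, 0.853, 0.521, 0.014]
wrist_force: [4.1, 0.0, -2.4]
opening: 0.553
tool yaw -27.2 tcp az about bolt -120.96 R 0.1684 F tool [1.91 3.53 2.63] tau [-0.48  0.17 -0.02] op 0.553
time: 8.22
tcp_pos: [0.4456, 0.0193, 0.0486]
tcp_rot: [0.021, 0.858, 0.513, 0.014]
wrist_force: [1.8, -0.4, -1.3]
opening: 0.551
tool yaw -28.27 tcp az about bolt -122.35 R 0.1689 F tool [0.51 1.71 1.37] tau [-0.17  0.08  0.01] op 0.551
```

```bash
python3 -m jog '[[0.45,0,-2,0,0,0,0],[0.45,0,-4,0,0,0,1]]'; python3 st.py;python3 -m jog '[[0.45,0,-2,0,0,0,0],[0.45,0,-3,0,0,0,1]]'; python3 st.py
```

```text
time: 8.38
tcp_pos: [0.4416, 0.0215, 0.0484]
tcp_rot: [0.021, 0.863, 0.505, 0.015]
wrist_force: [3.1, -0.6, -1.0]
opening: 0.553
tool yaw -29.29 tcp az about bolt -123.91 R 0.1693 F tool [0.98 2.94 1.19] tau [-0.33  0.2  -0.08] op 0.553
time: 8.55
tcp_pos: [0.4393, 0.0232, 0.0484]
tcp_rot: [0.021, 0.867, 0.498, 0.015]
wrist_force: [4.8, 0.3, -1.1]
opening: 0.552
tool yaw -30.31 tcp az about bolt -124.87 R 0.1692 F tool [2.68 3.92 1.29] tau [-0.56  0.35 -0.03] op 0.552
```

```bash
python3 - <<'E'
from bench import arm
import cv2
c=arm.capture("scene"); cv2.imwrite("pics/s3.png",c["color"][:,:,::-1])
a=c["color"][130:250,290:450,::-1]
cv2.imwrite("pics/s3c.png",cv2.resize(a,None,fx=5,fy=5,interpolation=cv2.INTER_CUBIC))
E
```

```text
(no output)
```

View pics/s3c.png

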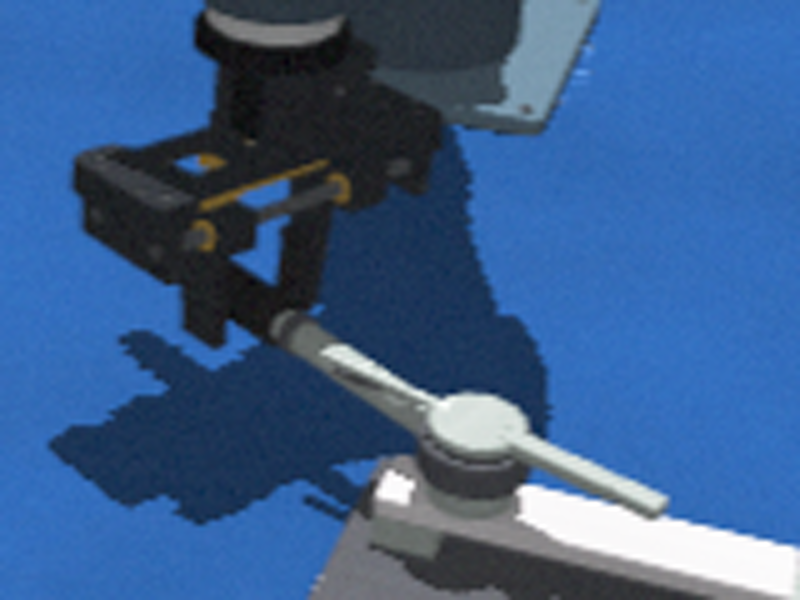

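The tail tip has stayed at (660,503) between the two pictures while the shank has swung on beneath the pointer, so the break-over looks right. I'll check the angle in numbers.

```bash
python3 - <<'E'
from h import *
s=lambda x,y:(270+(x+.5)/5-.5,190+(y+.5)/5-.5)
t=lambda x,y:(290+(x+.5)/5-.5,130+(y+.5)/5-.5)
az=lambda p,q:np.degrees(np.arctan2(*(q-p)[[1,0]]))
for n,T,D,N in(("start",s(786,152),s(577,122),s(297,111)),("s2",t(660,505),t(478,424),t(273,338)),("s3",t(662,503),t(478,423),t(292,326))):
    tail=onz(SC,*T,.074);disc=onz(SC,*D,.082);neck=onz(SC,*N,.06)
    b=np.array([.537,.162,.06])
    print(n,"bolt",disc.round(4),"tail az",az(disc,tail).round(1),az(b,tail).round(1),"handle az",az(b,neck).round(1),"neck R",np.linalg.norm((neck-b)[:2]).round(3))
E
```

```text
start bolt [0.5462 0.1615 0.082 ] tail az 104.2 98.5 handle az -82.5 neck R 0.129
s2 bolt [0.5475 0.1623 0.082 ] tail az 77.6 71.0 handle az -115.4 neck R 0.127
s3 bolt [0.5468 0.1621 0.082 ] tail az 78.4 72.1 handle az -121.9 neck R 0.129
```

Relative to the start, the handle is about 13° (0.22 rad) over, so it has broken over fully. Now I'll open the jaws and bring the inner finger toward the other side of the grip, without contact at first.

```bash
python3 -m jog '[[0,0,0,0,0,0,0],[0,0,3,0,0,0,0],[0,0,6,0,0,0,0],[0,0,9,0,0,0,0],[0,0,12,0,0,0,0],[0,0,15,0,0,0,0],[0,0,18,0,0,0,0],[0,0,21,0,0,0,0],[0,0,24,0,0,0,0],[0,0,27,0,0,0,0],[0,0,30,0,0,0,0],[0,0,30,0,0,0,0]]'; python3 st.py
```

```text
time: 9.6
tcp_pos: [0.4659, 0.0077, 0.0501]
tcp_rot: [0.021, 0.868, 0.497, 0.016]
wrist_force: [-0.5, 0.1, 0.2]
opening: 1.003
tool yaw -30.43 tcp az about bolt -114.44 R 0.1694 F tool [-0.13 -0.46 -0.25] tau [ 0.15 -0.18 -0.02] op 1.003
```

```bash
python3 -m jog '[[0,0,2,0,0,0,0],[0,0,4,0,0,0,0],[0,0,6,0,0,0,0],[0,0,8,0,0,0,0]]'; python3 st.py;python3 -m jog '[[0,0,1,0,0,0,0],[0,0,2,0,0,0,0]]'; python3 st.py; python3 -m jog '[[0,0,1,0,0,0,0],[0,0,2,0,0,0,0]]'; python3 st.py
```

```text
time: 9.93
tcp_pos: [0.473, 0.0036, 0.0505]
tcp_rot: [0.021, 0.868, 0.497, 0.016]
wrist_force: [-0.2, 0.1, -0.4]
opening: 0.999
tool yaw -30.42 tcp az about bolt -111.71 R 0.1704 F tool [-0.04 -0.23  0.42] tau [ 0.15 -0.12 -0.02] op 0.999
time: 10.1
tcp_pos: [0.4748, 0.0025, 0.0506]
tcp_rot: [0.021, 0.868, 0.497, 0.016]
wrist_force: [-0.6, -0.1, 0.1]
opening: 0.997
tool yaw -30.43 tcp az about bolt -110.99 R 0.1708 F tool [-0.45 -0.48 -0.15] tau [ 0.14 -0.13  0.05] op 0.997
time: 10.27
tcp_pos: [0.4766, 0.0015, 0.0507]
tcp_rot: [0.021, 0.868, 0.497, 0.016]
wrist_force: [0.1, -0.0, -0.0]
opening: 0.997
tool yaw -30.43 tcp az about bolt -110.31 R 0.1711 F tool [0.04 0.13 0.02] tau [ 0.14 -0.1   0.  ] op 0.997
```

```bash
for i in 1 2; do :; done; python3 -m jog '[[0,0,1,0,0,0,0],[0,0,2,0,0,0,0]]'; python3 st.py;python3 -m jog '[[0,0,1,0,0,0,0],[0,0,2,0,0,0,0]]'; python3 st.py
```

```text
time: 10.43
tcp_pos: [0.4784, 0.0005, 0.0508]
tcp_rot: [0.021, 0.868, 0.497, 0.016]
wrist_force: [1.1, -0.2, -0.1]
opening: 0.998
tool yaw -30.42 tcp az about bolt -109.64 R 0.1715 F tool [0.36 1.04 0.17] tau [ 0.07 -0.09 -0.04] op 0.998
time: 10.6
tcp_pos: [0.4802, -0.0006, 0.0509]
tcp_rot: [0.021, 0.868, 0.497, 0.016]
wrist_force: [-0.5, -0.7, -0.3]
opening: 0.996
tool yaw -30.42 tcp az about bolt -108.95 R 0.1719 F tool [-0.87 -0.08  0.25] tau [ 0.09 -0.14 -0.01] op 0.996
```

```bash
python3 -m jog '[[0,0,1,0,0,0,0],[0,0,2,0,0,0,0]]'; python3 st.py
```

```text
time: 10.77
tcp_pos: [0.482, -0.0017, 0.0511]
tcp_rot: [0.021, 0.868, 0.497, 0.016]
wrist_force: [0.3, -0.9, 1.1]
opening: 1.002
tool yaw -30.42 tcp az about bolt -108.27 R 0.1723 F tool [-0.58  0.79 -1.02] tau [ 0.06 -0.15 -0.02] op 1.002
```

```bash
python3 -m jog '[[0,0,1,0,0,0,0],[0,0,2,0,0,0,0]]'; python3 st.py; python3 -m jog '[[0,0,1,0,0,0,0],[0,0,2,0,0,0,0]]'; python3 st.py
python3 - <<'E'
from bench import arm
import cv2
c=arm.capture("scene"); cv2.imwrite("pics/s4.png",c["color"][:,:,::-1])
a=c["color"][130:250,290:450,::-1]
cv2.imwrite("pics/s4c.png",cv2.resize(a,None,fx=5,fy=5,interpolation=cv2.INTER_CUBIC))
E
```

```text
time: 10.93
tcp_pos: [0.4837, -0.0027, 0.0511]
tcp_rot: [0.021, 0.868, 0.497, 0.015]
wrist_force: [-0.4, 0.9, -0.5]
opening: 1.0
tool yaw -30.42 tcp az about bolt -107.62 R 0.1728 F tool [ 0.56 -0.87  0.43] tau [ 0.23 -0.17 -0.03] op 1.0
time: 11.1
tcp_pos: [0.4851, -0.0036, 0.0511]
tcp_rot: [0.021, 0.867, 0.497, 0.015]
wrist_force: [-0.9, 1.2, 0.1]
opening: 1.001
tool yaw -30.41 tcp az about bolt -107.1 R 0.1732 F tool [ 0.61 -1.42 -0.16] tau [ 0.42 -0.14 -0.03] op 1.001
```

View pics/s4c.png

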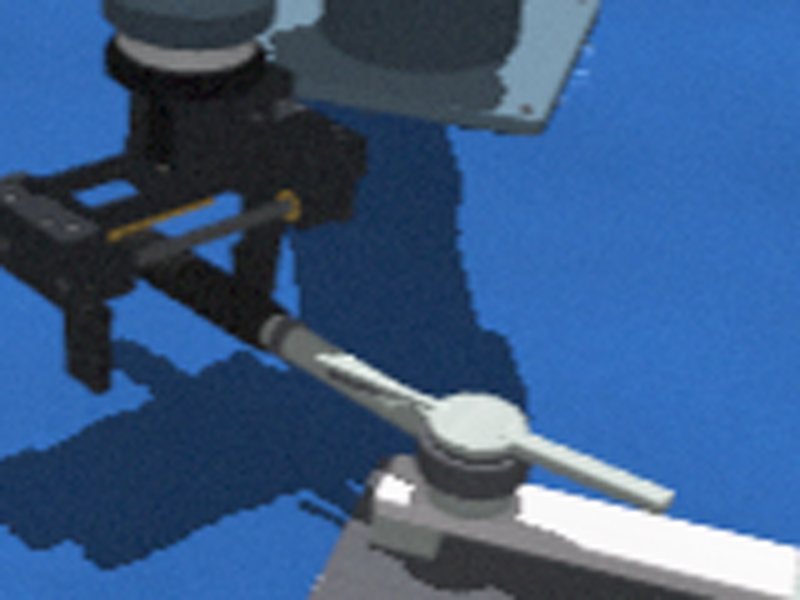

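The inner finger now touches the grip near (260,290), and the reaction is about 1.4 N. I'll keep creeping.

```bash
python3 -m jog '[[0,0,1,0,0,0,0],[0,0,2,0,0,0,0]]'; python3 st.py
```

```text
time: 11.32
tcp_pos: [0.4869, -0.0047, 0.0512]
tcp_rot: [0.021, 0.867, 0.497, 0.015]
wrist_force: [-1.1, 0.3, -0.7]
opening: 1.001
tool yaw -30.41 tcp az about bolt -106.41 R 0.1738 F tool [-0.32 -1.16  0.66] tau [ 0.19 -0.15  0.05] op 1.001
```

```bash
python3 -m jog '[[0,0,1,0,0,0,0],[0,0,2,0,0,0,0]]'; python3 st.py; python3 -m jog '[[0,0,0,0,0,0,0],[0,0,0,0,0,0,0]]'; python3 st.py
python3 - <<'E'
from bench import arm
import cv2
c=arm.capture("scene"); cv2.imwrite("pics/s5.png",c["color"][:,:,::-1])
a=c["color"][130:250,290:450,::-1]
cv2.imwrite("pics/s5c.png",cv2.resize(a,None,fx=5,fy=5,interpolation=cv2.INTER_CUBIC))
E
```

```text
time: 11.48
tcp_pos: [0.489, -0.0059, 0.0514]
tcp_rot: [0.021, 0.868, 0.497, 0.015]
wrist_force: [0.1, 0.5, -0.6]
opening: 1.001
tool yaw -30.42 tcp az about bolt -105.62 R 0.1744 F tool [ 0.5  -0.23  0.56] tau [ 0.11 -0.1  -0.01] op 1.001
time: 11.65
tcp_pos: [0.4894, -0.0061, 0.0515]
tcp_rot: [0.021, 0.868, 0.497, 0.016]
wrist_force: [0.1, 0.5, -0.1]
opening: 1.0
tool yaw -30.43 tcp az about bolt -105.49 R 0.1744 F tool [ 0.44 -0.16  0.06] tau [ 0.12 -0.14 -0.  ] op 1.0
```

View pics/s5c.png

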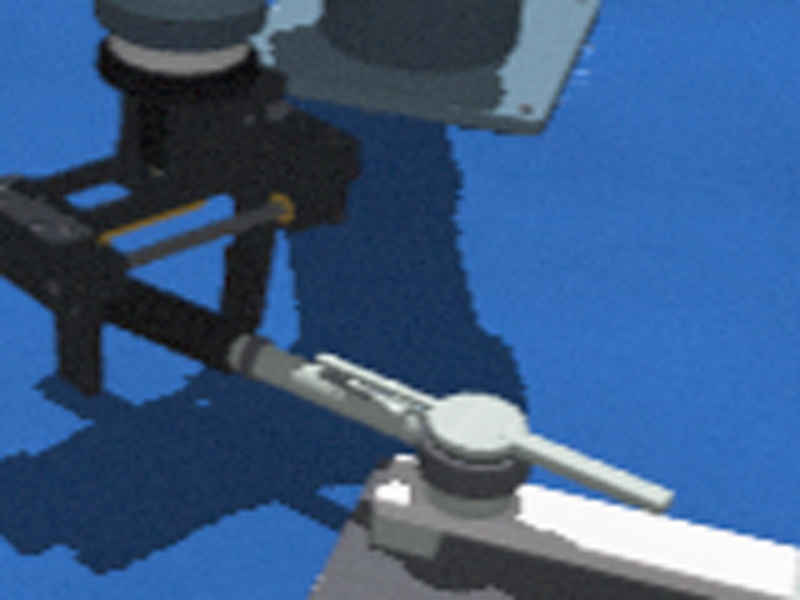

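The handle has sprung away from the inner finger and now lies mid-gap, with the neck at (245,352) and the tail tip at (670,497). Load is about 0. I'll compute the straightness, then rise.

```bash
python3 - <<'E'
from h import *
t=lambda x,y:(290+(x+.5)/5-.5,130+(y+.5)/5-.5)
az=lambda p,q:np.degrees(np.arctan2(*(q-p)[[1,0]]))
b=np.array([.537,.162,.06]);tail=onz(SC,*t(671,496),.074);neck=onz(SC,*t(248,354),.06)
print(az(b,tail),az(b,neck),az(b,tail)-az(b,neck)-181, np.linalg.norm((neck-b)[:2]))
E
python3 -m jog '[[0,0,0,20,0,0,0]]' >/dev/null 2>&1 & sleep 0; kill %1 2>/dev/null; wait; python3 st.py
```

```text
76.50196925229189 -106.75249618174865 2.254465434040526 0.1267514541815274
tool yaw -30.42 tcp az about bolt -105.54 R 0.1744 F tool [-0.85  0.25  0.63] tau [ 0.07 -0.13 -0.01] op 0.999
```

A stray jog line with a wrong sign slipped into that command, but it was killed and the TCP azimuth is unchanged. The next move's output will confirm the height. Rising now.

```bash
python3 -c "
from bench import arm;s=arm.sense();print(s['time'],s['tcp_pos'])"; python3 -m jog '[[0,0,0,-5,0,0,0],[0,0,0,-20,0,0,0],[0,0,0,-40,0,0,0],[0,0,0,-70,0,0,0],[0,0,0,-100,0,0,0],[0,0,0,-130,0,0,0],[0,0,0,-150,0,0,0],[0,0,0,-150,0,0,0],[0,0,0,-150,0,0,0]]'; python3 st.py
python3 - <<'E'
from bench import arm
import cv2
c=arm.capture("scene"); cv2.imwrite("pics/s6.png",c["color"][:,:,::-1])
a=c["color"][150:250,290:450,::-1]
cv2.imwrite("pics/s6c.png",cv2.resize(a,None,fx=5,fy=5,interpolation=cv2.INTER_CUBIC))
E
```

```text
11.7 [ 0.48927481 -0.00599083  0.05146433]
time: 12.45
tcp_pos: [0.4825, -0.0023, 0.2021]
tcp_rot: [0.021, 0.867, 0.497, 0.017]
wrist_force: [-0.4, 0.8, -0.9]
opening: 1.0
tool yaw -30.4 tcp az about bolt -108.02 R 0.1728 F tool [ 0.46 -0.82  0.84] tau [ 0.13 -0.07  0.  ] op 1.0
```

View pics/s6c.png

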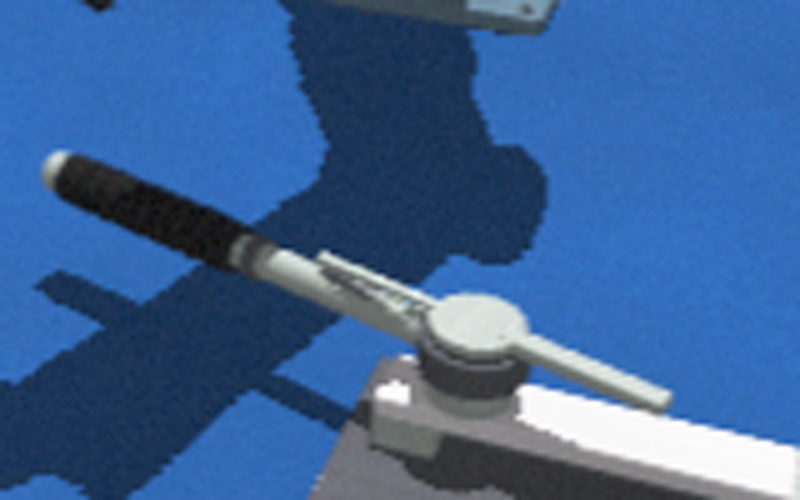

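```bash
python3 - <<'E'
from h import *
s=lambda x,y:(270+(x+.5)/5-.5,190+(y+.5)/5-.5)
t=lambda x,y:(290+(x+.5)/5-.5,150+(y+.5)/5-.5)
az=lambda p,q:np.degrees(np.arctan2(*(q-p)[[1,0]]))
b=np.array([.537,.162,.06])
for f,T,D,o,i,P in((s,(788,151),(577,122),(61,79),(290,108),(392,97)),(t,(669,400),(478,323),(62,174),(236,253),(321,255))):
    T=onz(SC,*f(*T),.074);D=onz(SC,*f(*D),.082);o=onz(SC,*f(*o),.06);i=onz(SC,*f(*i),.06);P=onz(SC,*f(*P),.074)
    print("tail",az(b,T),az(D,T),az(P,T),"handle",az(i,o),az(b,o),az(b,i), "diff", az(b,T)-az(b,o), az(P,T)-az(b,o))
E
```

```text
tail 99.14446099676927 104.76354858629264 97.78670763927062 handle -81.05192251295273 -82.19985336994614 -83.15302211503682 diff 181.34431436671542 179.98656100921676
tail 74.52561388295888 80.70949467715815 72.88575260536624 handle -108.85388766025903 -107.05271090504658 -105.50772390387505 diff 181.57832478800546 179.93846351041282
```

The tail-to-handle angle matches the start within about 0.2° (181.6 against 181.3, and 179.9 against 180.0), so the handle is straight. The robot is clear of everything, so I'm handing in.

```bash
python3 -c "
from bench import arm
arm.job_done()
s=arm.sense();print(s['time'],s['wrist_force'])"
```

```text
the job is handed in; nothing more can be done
the job is handed in; nothing more can be done
```

The bolt is tightened, the wrench gave and was reset straight, and I handed the job in at about 12.5 s of the 54 s allowed. No verdict was reported.

- **Tightening:** I pushed the grip clockwise with the outer finger. The bolt turned about 0.43 rad at 5–7 N. The load peaked at about 8.6 N, fell to 1.7 N as the wrench gave, and rose to about 4 N at the stop. The camera showed the handle about 0.22 rad over; the stop is at 0.20. The measured push stayed well under the overtightening limit, about 13 N at that radius.
- **Reset:** I pushed back gently with the inner finger. The highest reading was about 1.4 N, against about 5 N to strain the bolt loose. The handle then sprung clear of the finger.
- **Final checks:** The tail-to-handle angle matches the start picture within about 0.2°. The jaws are 15 cm higher and the wrist force is within noise.
- **Checks that disagreed:** A rougher reading just before lifting gave about 2° off straight. I put that down to pixel error, since the clear view afterwards did not show it. I did not photograph the loose items again, but the arm's path never went near them.
- **Slip:** A wrong-sign jog line got into one command and was killed before it ran. The clock and the tool position confirmed that nothing moved.

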